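# Put the die inserts away in their lidded case

## Robot

A 7-joint arm with a two-finger parallel gripper is mounted at the origin on the work surface. World frame = base frame: x ahead of the robot, y to its left, z up, the work surface at z = 0. Lengths are in mm, angles in degrees, forces in N, time in s.
With the tool pointing down it reaches from about 375 to 925 mm from the base axis. Payload 3.1 kg.
Tool frame: the origin (TCP) lies between the finger pads; the fingertips stand 17 mm ahead of it and the grasp point (between the pads) lies 2 mm behind it; z points along the fingers, y is the line along which they close (so a half turn about z gives the same grasp; the last joint's range is limited). The gripper opens to 85 mm and grips with 20 to 120 N. Pads are 22 mm wide; open, the fingers measure 114 mm over their backs; the gripper's body (76 mm by 85 mm) begins 54 mm behind the grasp point. The pads swing forward as they close: fully open they stand 13 mm farther back than shut.
Start: joints at [71.116, 21.939, 2.515, 91.553, -1.026, 66.532, -2.859], TCP at [149.344, -632.613, 248.269] pointing down, gripper open.
Joint ranges: [-149.38, 149.38], [-23.57, 123.04], [-84.95, 90], [0, 143.3], [-89.99, 269.99], [3.08, 112.72], [-163.45, 163.45]. Speed limits (degrees/s): [159.86, 159.86, 180, 180, 180, 180, 180].

## Interface

Orientations are given as a 3x3 rotation matrix whose columns are the frame's x, y, z axes.
In Python, from workcell import bot gives the robot as it stands.
- The arm moves only by the tool step_arm, never from a script. Its argument "motion" is a list of rows, each a list of 3 entries, a list of its own where there are three numbers: the shift along the tool's x, y, z in cm, then the turn about the tool's z in degrees, then the closure, from 0 (fully open) to 1 (shut). In form: [[[dx, dy, dz], twist, grip], ...]. A call has 1 to 20 rows; each row is the pose to reach, as a shift and turn from the pose commanded when the call began, along the tool's axes at that moment; what a row does not reach only later rows make up. A row lasts 1/8 s, in which the tool goes at most 62.5 mm and 10.7 degrees, less where a joint would pass 70% of its speed; a pose out of reach is approached as far as the arm can. A call with a gripper value outside its range is refused whole. The fingers move at their own pace and stop on an object; "grip_force" is the grip in N (left out, the last holds). Time passes only in rows, so rows that repeat a pose let the fingers close. It gives the time, the measured TCP pose, the force, the opening and the grip force at its end, in the units of the state.
- bot.get_state(): the state, without advancing time (a new reading comes with each control period).
- bot.grab_frame(name): name is "scene" or "top" or "wrist"; returns the picture (480x640x3 uint8, red, green, blue); there is no depth.
- bot.get_calibration(name): a dict with "K" (3x3 intrinsics, pixels), "dist" ([k1, k2, p1, p2, k3] as OpenCV has them; the pictures are not rectified), "xyz" and "orientation" of the camera in the world; the wrist camera has in their place "tool_from_camera" (4x4, takes a point from camera to tool coordinates, whose origin is the TCP and whose axes are the flange's). Camera axes: x right, y up, looking along -z (the intrinsics and any distortion apply to the point x, -y, -z); pixel columns grow to the right and rows downward; lengths in mm; the calibration is good to about 2 mm. A picture is of the moment at which its call begins: read the wrist's pose just before it. get_calibration takes no time and is no camera call.
- bot.hand_in(): hands the job in; it is judged then, once.
The state is a dict: "time": time; "joint_positions": joint angles; "qd": joint speeds; "effort": joint torques, N m; "tcp_pos": TCP position; "tcp_rot": TCP orientation; "contact_force": force on the tool from outside, world axes, zero at the start; "torque": the same for the moment, N m; "finger_gap": opening from 0.0 (shut) to 1.0 (fully open); "grip_force": force on a finger pad.
Only numpy, scipy, OpenCV 4.12 (cv2) and the standard library are available. Lean on these libraries where they do the work, as an engineer would, in place of code of your own. Each camera call takes 0.05 s, during which the arm holds its last target. There are 200 camera calls.

## Task

Put the press tool's loose die inserts away: lift the lid off the green case by its knob and lay it flat on the bench beside the case, then seat every steel insert that is on the bench, flat and square, right down in a pocket of its own shape. When all of them are in, put the lid back on so that it sits fully home, let go, and leave the other things on the bench where they are.

Things in the scene. Friction and masses are not known exactly. Their poses are not given: they have to be found in the camera images.
- case: Green open steel case fixed to the bench, outside 172 (x) x 196 (y) x 42 high, walls 6. Origin: centre of underside, z = 0. Inside, a black nest plate (top 14 above the bench, walls stand 28 above it) with five pockets, floors 6 above the bench: two long ones in the half nearer the robot (-x), three square ones in a row in the far half (+x).
- mouth (a point): Centre of the case's mouth, level with the rim, 42 above the bench; axes parallel to the case's.
- lid: Loose green lid, 0.3-0.52 kg: plate 172 (x) x 196 (y) x 5; below it a lip 150 x 174, 6 deep (5 mm play in the case); in the middle on top a black square knob 28 x 28 x 26 high. Origin: centre of lip underside; knob top 37 above it. Origin z 0.036 on the case, 0 on the bench. Same after a half turn. Bench at x 0.44, y 0.345 m (left of case) is always free for it.
- long_pocket0 (a point): Centre of the floor of a long pocket in the case: 45 (case x) x 75 (case y) x 8 deep, takes one long insert with its x axis along the case's y (foot clearance 2.5 mm each side). Axes parallel to the case's.
- long_pocket1 (a point): Centre of the floor of a long pocket in the case: 45 (case x) x 75 (case y) x 8 deep, takes one long insert with its x axis along the case's y (foot clearance 2.5 mm each side). Axes parallel to the case's.
- square_pocket0 (a point): Centre of the floor of a square pocket in the case: 53 x 53 x 8 deep, takes one square insert (foot clearance 2.5 mm each side). Axes parallel to the case's.
- square_pocket1 (a point): Centre of the floor of a square pocket in the case: 53 x 53 x 8 deep, takes one square insert (foot clearance 2.5 mm each side). Axes parallel to the case's.
- square_pocket2 (a point): Centre of the floor of a square pocket in the case: 53 x 53 x 8 deep, takes one square insert (foot clearance 2.5 mm each side). Axes parallel to the case's.
- long_a: Long die insert, bare steel, 0.28-0.5 kg, may be absent. Foot 70 (its x) x 40 (y) x 10 high; centred on it an upright bar to grip, 50 (x) x 24 (y) x 20 high (30 in all). Origin: centre of underside; z up. Starts standing on the bench right of the case (-y). Grip the bar across its 24 (along the insert's y). Same after a half turn.
- long_b: Long die insert, bare steel, 0.28-0.5 kg, may be absent. Foot 70 (its x) x 40 (y) x 10 high; centred on it an upright bar to grip, 50 (x) x 24 (y) x 20 high (30 in all). Origin: centre of underside; z up. Starts standing on the bench right of the case (-y). Grip the bar across its 24 (along the insert's y). Same after a half turn.
- square_a: Square die insert, bare steel, 0.18-0.33 kg, may be absent. Foot 48 x 48 x 10 high; centred on it a block to grip, 24 x 24 x 20 high, parallel to the foot (30 in all). Origin: centre of underside; z up. Starts standing on the bench right of the case (-y). Same after each quarter turn.
- square_b: Square die insert, bare steel, 0.18-0.33 kg, may be absent. Foot 48 x 48 x 10 high; centred on it a block to grip, 24 x 24 x 20 high, parallel to the foot (30 in all). Origin: centre of underside; z up. Starts standing on the bench right of the case (-y). Same after each quarter turn.
- square_c: Square die insert, bare steel, 0.18-0.33 kg, may be absent. Foot 48 x 48 x 10 high; centred on it a block to grip, 24 x 24 x 20 high, parallel to the foot (30 in all). Origin: centre of underside; z up. Starts standing on the bench right of the case (-y). Same after each quarter turn.
- washer: thick dark steel washer, 42 across, 8 high, lying among the inserts (lower than their feet); not part of the job; origin at centre of underside
- spanner: loose steel spanner lying at the left, beyond the free area of the bench; not part of the job
- mug: white mug, 85 tall, beyond the case; not part of the job
- mallet: hammer lying beyond the case; not part of the job
- oil_bottle: amber bottle, 150 tall, at the back right; not part of the job
- bracket: small bent steel U-bracket, 50 x 30 x 28, beyond the case; not part of the job
- guide_bush: plain brass cylinder, 40 across, 50 tall, beyond the inserts; not part of the job
Not all that is in view belongs to the job. What is shaped like the long_a but pink is not meant. What is shaped like the long_b but pink is not meant.

How it is judged:
By the outcome, as a careful person would: the job done as asked, in the order asked, and still so for the second after the job is handed in, with the robot touching nothing.
Of long_a, long_b, square_a, square_b, square_c only 3 to 5 are there at a start; the rules pass over those that are not, and their reading is None.
At some moment in a run one of long_a, long_b, square_a, square_b, square_c may be knocked a few centimetres aside while the robot is not near it.
It also fails if it takes over 210 s, if anything falls off the work surface, if the arm or the gripper's body presses on something with over 40 N, if the wrist force passes 120 N, or if a joint passes its speed limit or range.

## Working session

There is one attempt and no reset: what is moved stays moved. The work goes in short steps, Python scripts to look and compute and a tool call to move; the robot and the scene stay as the last step left them, time stands still between calls to the robot, and variables do not carry over. Pictures are saved under pics/ and viewed, at most 14 in all, crops included, and the job is handed in when it is done.

Besides the shell and the picture viewer there is one more tool, called after "Emit:" by a JSON object that holds its "op" and its "data", one argument or row to a line. step_arm: Moves the arm, as the interface text tells. Its arguments: {"type":"object","properties":{"motion":{"type":"array"},"grip_force":{"type":"number"}},"required":["motion"]}

```bash
mkdir -p pics; cat > h.py <<'E'
import numpy as np, cv2
from workcell import bot
def save(n,f,crop=None,s=1):
    im=bot.grab_frame(n); cv2.imwrite('pics/full_'+f,im[:,:,::-1])
    if crop: im=im[crop[1]:crop[3],crop[0]:crop[2]]
    cv2.imwrite('pics/'+f,cv2.resize(im,None,fx=s,fy=s,interpolation=cv2.INTER_CUBIC)[:,:,::-1])
def pose(n,st=None):
    c=bot.get_calibration(n)
    if n=='wrist':
        T=np.array(c['tool_from_camera']);R=np.array(st['tcp_rot'])
        return c,R@T[:3,:3],R@T[:3,3]+np.array(st['tcp_pos'])
    return c,np.array(c['orientation']),np.array(c['xyz'])
def px2w(n,pts,z,st=None):
    c,R,t=pose(n,st)
    u=cv2.undistortPoints(np.array(pts,float).reshape(-1,1,2),np.array(c['K']),np.array(c['dist'])).reshape(-1,2)
    d=np.c_[u[:,0],-u[:,1],-np.ones(len(u))]@R.T
    z=np.broadcast_to(z,len(u))
    return t+d*((z-t[2])/d[:,2])[:,None]
def w2px(n,P,st=None):
    c,R,t=pose(n,st)
    q=(np.array(P,float)-t)@R; q=q*[1,-1,-1]
    return cv2.projectPoints(q.reshape(-1,1,3),np.zeros(3),np.zeros(3),np.array(c['K']),np.array(c['dist']))[0].reshape(-1,2)
E
python3 - <<'E'
from h import *
st=bot.get_state();print({k:np.round(st[k],3).tolist() for k in st})
save('top','t0.png');save('scene','s0.png')
for n in('top','scene','wrist'):print(n,bot.get_calibration(n))
E
```

```text
{'time': 0.0, 'joint_positions': [71.116, 21.993, 2.513, 91.65, -1.026, 66.53, -2.858], 'qd': [-0.1, -0.058, 0.046, 0.087, 0.145, -0.098, 0.098], 'effort': [-0.0, -43.346, 1.025, -24.951, 0.011, 0.011, -0.0], 'tcp_pos': [149.097, -631.747, 246.871], 'tcp_rot': [[0.973, 0.23, -0.001], [0.23, -0.973, 0.003], [-0.0, -0.003, -1.0]], 'contact_force': [-0.249, -0.649, 0.064], 'torque': [-0.018, 0.04, -0.005], 'grip_force': 0.0, 'finger_gap': 1.002}
top {'K': array([[482.1177651 ,   0.        , 321.608729  ],
       [  0.        , 482.1177651 , 225.17577396],
       [  0.        ,   0.        ,   1.        ]]), 'dist': array([-0.11442763,  0.        ,  0.        ,  0.        ,  0.        ]), 'xyz': array([365.58361575, -42.04717994, 917.06086584]), 'orientation': array([[ 0.03603993,  0.97306959, -0.22767672],
       [-0.99934301,  0.03421859, -0.01194319],
       [-0.00383078,  0.22795757,  0.97366353]])}
scene {'K': array([[460.20646862,   0.        , 335.40753859],
       [  0.        , 460.20646862, 237.37717707],
       [  0.        ,   0.        ,   1.        ]]), 'dist': array([-0.03
[... 194 characters left out ...]
 0.52324619,  0.72563627, -0.44683937],
       [-0.00702879,  0.52800464,  0.8492124 ]])}
wrist {'K': array([[331.15963064,   0.        , 320.15968603],
       [  0.        , 331.15963064, 234.1279426 ],
       [  0.        ,   0.        ,   1.        ]]), 'dist': array([-0.02030803,  0.        ,  0.        ,  0.        ,  0.        ]), 'tool_from_camera': array([[-1.40740160e-03,  9.45612157e-01,  3.25293204e-01,
         8.36671981e+01],
       [ 9.99998859e-01,  1.15254017e-03,  9.76177783e-04,
        -7.78047728e-01],
       [ 5.48172094e-04,  3.25294206e-01, -9.45612700e-01,
        -1.25874015e+02],
       [ 0.00000000e+00,  0.00000000e+00,  0.00000000e+00,
         1.00000000e+00]])}
```

View pics/t0.png

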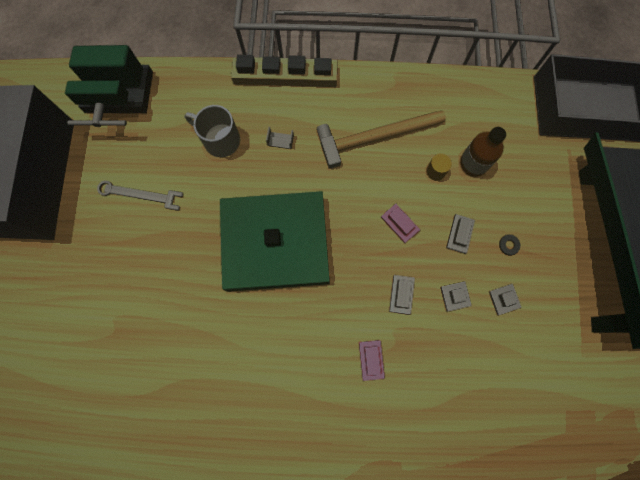

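View pics/s0.png

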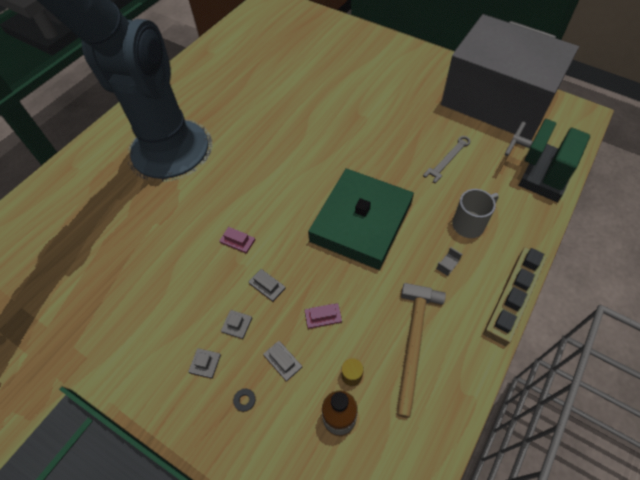

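Candidates in the top view:
- Long steel inserts at (402,294) and (461,233); square steel inserts at (456,296) and (506,299).
- Lookalikes to leave: pink ones at (401,223) and (372,360), the washer at (510,244), and the bracket at (280,139).
- Lid knob at (272,237).

Next is a close crop to check this choice.

```bash
python3 - <<'E'
import cv2
im=cv2.imread('pics/full_t0.png')
cv2.imwrite('pics/c1.png',cv2.resize(im[200:390,350:540],None,fx=3.15,fy=3.15,interpolation=cv2.INTER_CUBIC))
cv2.imwrite('pics/c2.png',cv2.resize(im[175:305,205:345],None,fx=4.5,fy=4.5,interpolation=cv2.INTER_CUBIC))
E
```

```text
(no output)
```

View pics/c1.png

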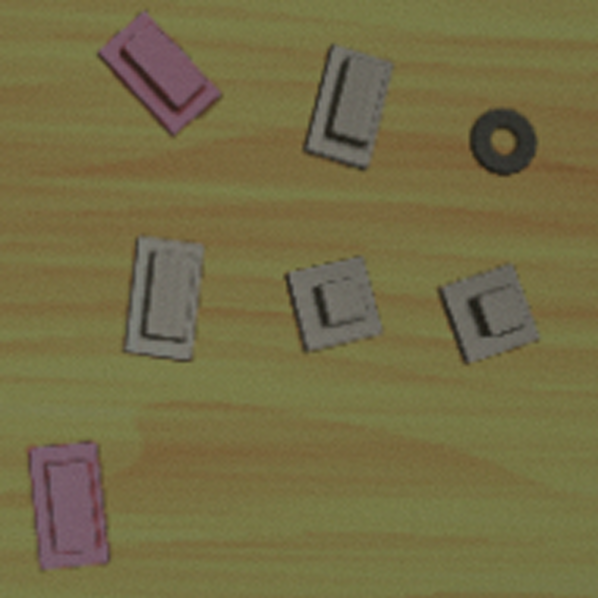

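View pics/c2.png

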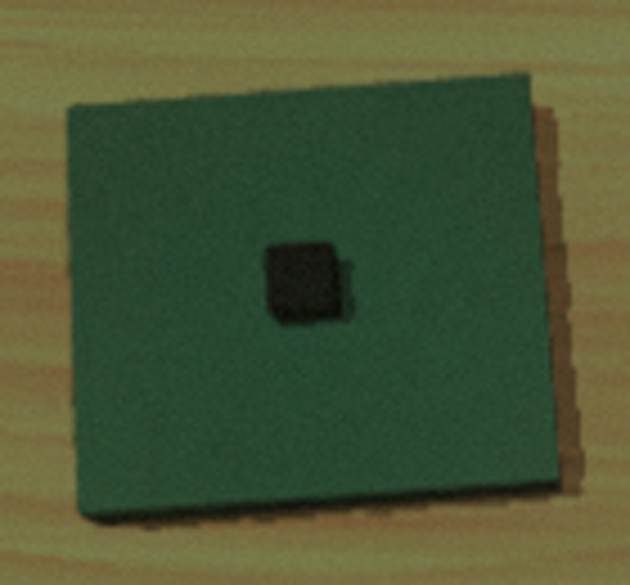

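```bash
cat >> h.py <<'E'
def fit(P,w,h):
    # fit rectangle w along local x, corners in order, known size -> centre, yaw, residual
    from scipy.optimize import least_squares
    c=P[:,:2].mean(0); best=None
    for k in range(4):
        q=np.array([[-w,-h],[w,-h],[w,h],[-w,h]])/2
        for qq in (np.roll(q,k,0),np.roll(q[::-1],k,0)):
            f=lambda v:((qq@np.array([[np.cos(v[2]),np.sin(v[2])],[-np.sin(v[2]),np.cos(v[2])]])+v[:2])-P[:,:2]).ravel()
            for a in (0,1.6,3.1,-1.6):
                r=least_squares(f,[*c,a])
                if best is None or r.cost<best.cost-1e-6:best=r
    v=best.x; e=np.sqrt(best.fun.reshape(-1,2)**2@[1,1]).max()
    a=np.degrees(v[2])%180
    return np.round([v[0],v[1],a,e],1)
def crop2px(p,x0,y0,s): return (np.array(p,float)+.5)/s-.5+[x0,y0]
E
python3 - <<'E'
from h import *
D={'long1':([(138,237),(204,244),(190,361),(123,352)],70,40),'long2':([(334,44),(393,63),(365,170),(305,152)],70,40),
'sqA':([(286,272),(360,256),(383,330),(306,352)],48,48),'sqB':([(437,287),(513,264),(540,340),(466,363)],48,48)}
for k,(p,w,h) in D.items(): print(k,fit(px2w('top',crop2px(p,350,200,3.15),10),w,h))
print('lid',fit(px2w('top',crop2px([(70,107),(529,74),(559,482),(80,516)],205,175,4.5),47),172,196))
print('knob',px2w('top',crop2px([(266,243),(333,241),(342,320),(287,323)],205,175,4.5),[73]*4)[:,:2].round())
E
```

```text
long1 [ 449.7 -186.1  173.5    0.9]
long2 [ 570.5 -301.2  163.9    1.2]
sqA [ 450.1 -288.7  105.1    1.1]
sqB [ 445.8 -384.1  108.3    1.6]
lid [539.4  56.9   6.2   1.5]
knob [[553.  72.]
 [555.  45.]
 [523.  40.]
 [521.  62.]]
```

```bash
cat >> h.py <<'E'
def go(x,y,z,yaw,sym=180,st=None,R0=None):
    """yaw: world angle of tool x; prints shift (cm, tool axes), twist"""
    st=st or bot.get_state();R=np.array(st['tcp_rot']);p=np.array(st['tcp_pos'])
    d=R.T@(np.array([x,y,z])-p)/10
    y0=np.degrees(np.arctan2(R[1,0],R[0,0]))
    base=y0-yaw
    tw=(base+sym/2)%sym-sym/2
    print('t',round(float(st['time']),2),'shift',d.round(2),'twist',round(tw,1),'yaw0',round(y0,1),'q7',round(float(st['joint_positions'][6]),0))
    return d,tw
E
python3 -c "
from h import *
go(539.4,56.9,200,6.2);go(539.4,56.9,68,6.2)"
```

```text
t 0.1 shift [ 53.81 -58.05   4.83] twist 7.1 yaw0 13.3 q7 -3.0
t 0.1 shift [ 53.81 -58.02  18.03] twist 7.1 yaw0 13.3 q7 -3.0
```

Emit:
{"op": "step_arm", "data": {
  "motion": [
    [[26.9,-29.0,0],3.5,0],
    [[26.9,-29.0,0],3.5,0],
    [[26.9,-29.0,0],3.5,0],
    [[53.8,-58.0,0],7.1,0],
    [[53.8,-58.0,0],7.1,0],
    [[53.8,-58.0,0],7.1,0],
    [[53.8,-58.0,0],7.1,0],
    [[53.8,-58.0,0],7.1,0],
    [[53.8,-58.0,0],7.1,0],
    [[53.8,-58.0,0],7.1,0],
    [[53.8,-58.0,0],7.1,0],
    [[53.8,-58.0,0],7.1,0],
    [[53.8,-58.0,0],7.1,0],
    [[53.8,-58.0,4.8],7.1,0],
    [[53.8,-58.0,4.8],7.1,0],
    [[53.8,-58.0,4.8],7.1,0]
  ]
}}

```text
time: 2.1
tcp_pos: [539.7, 54.6, 200.7]
tcp_rot: [[0.994, 0.106, -0.0], [0.106, -0.994, -0.0], [-0.0, 0.0, -1.0]]
contact_force: [-0.1, -0.1, 0.7]
finger_gap: 1.004
grip_force: 0.0
```

```bash
python3 -c "
from h import *
go(539.4,56.9,68,6.2)
print(bot.get_state()['tcp_pos'],bot.get_state()['finger_gap'])
save('wrist','w1.png')
st=bot.get_state()
print(w2px('wrist',[[539.4,56.9,73]],st))"
```

```text
t 2.1 shift [ 0.   -0.23 13.27] twist -0.1 yaw0 6.1 q7 -103.0
[539.68073619  54.62019053 200.71336095] 1.0039667831078267
[[318.46167468 230.64246324]]
```

View pics/w1.png

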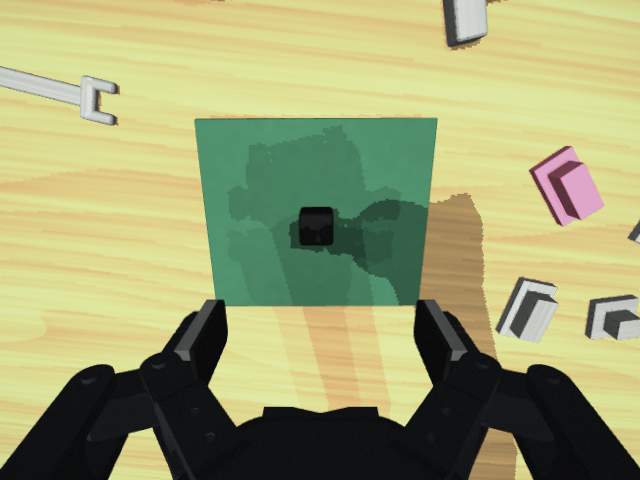

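The wrist view shows the black knob at about (316,229), against a predicted (318,231), with the lid square to the tool. I'm descending and gripping.

Emit:
{"op": "step_arm", "data": {
  "motion": [
    [[0,-0.23,6],0,0],
    [[0,-0.23,10],0,0],
    [[0,-0.23,12.5],0,0],
    [[0,-0.23,13.2],0,0],
    [[0,-0.23,13.2],0,0.3],
    [[0,-0.23,13.2],0,0.5],
    [[0,-0.23,13.2],0,1],
    [[0,-0.23,13.2],0,1],
    [[0,-0.23,13.2],0,1],
    [[0,-0.23,13.2],0,1],
    [[0,-0.23,13.2],0,1]
  ],
  "grip_force": 60
}}

```text
time: 3.52
tcp_pos: [540.7, 58.2, 69.8]
tcp_rot: [[0.994, 0.108, 0.003], [0.108, -0.994, 0.0], [0.003, 0.0, -1.0]]
contact_force: [-1.1, -0.2, 5.5]
finger_gap: 0.313
grip_force: 62.0
```

```bash
python3 -c "
from h import *
go(440,345,72,0);go(440,345,32,0)"
```

```text
t 3.52 shift [ -6.92 -29.6   -0.24] twist 6.2 yaw0 6.2 q7 -109.0
t 3.52 shift [ -6.93 -29.6    3.76] twist 6.2 yaw0 6.2 q7 -109.0
```

Emit:
{"op": "step_arm", "data": {
  "motion": [
    [[0,0,-2],0,1],
    [[0,0,-5],0,1],
    [[0,0,-8],0,1],
    [[-1,-4,-8],0,1],
    [[-2,-8,-8],1,1],
    [[-3,-12,-8],2,1],
    [[-4,-17,-8],3,1],
    [[-5,-22,-8],5,1],
    [[-6,-26,-8],6,1],
    [[-6.9,-29.6,-8],6,1],
    [[-6.9,-29.6,-8],6,1],
    [[-6.9,-29.6,-4],6,1],
    [[-6.9,-29.6,0],6,1],
    [[-6.9,-29.6,2],6,1],
    [[-6.9,-29.6,2.8],6,1],
    [[-6.9,-29.6,3.2],6,1],
    [[-6.9,-29.6,3.4],6,1],
    [[-6.9,-29.6,3.4],6,1]
  ]
}}

```text
time: 5.78
tcp_pos: [439.6, 345.2, 35.2]
tcp_rot: [[1.0, 0.003, 0.001], [0.003, -1.0, 0.001], [0.001, -0.001, -1.0]]
contact_force: [-0.5, 0.7, -4.1]
finger_gap: 0.313
grip_force: 60.6
```

Emit:
{"op": "step_arm", "data": {
  "motion": [
    [[0,0,0.1],0,1],
    [[0,0,0.17],0,1],
    [[0,0,0.17],0,1],
    [[0,0,0.17],0,0.3],
    [[0,0,0.17],0,0],
    [[0,0,0.17],0,0],
    [[0,0,0.17],0,0],
    [[0,0,-4],0,0],
    [[0,0,-9],0,0],
    [[0,0,-13],0,0],
    [[0,4,-15],0,0],
    [[3,10,-16],0,0],
    [[6,16,-16],0,0],
    [[9,22,-16],0,0],
    [[9,28,-16],0,0],
    [[9,28,-16],0,0],
    [[9,28,-16],0,0]
  ]
}}

```text
time: 7.9
tcp_pos: [529.8, 64.0, 194.1]
tcp_rot: [[1.0, 0.001, -0.0], [0.001, -1.0, 0.0], [-0.0, -0.0, -1.0]]
contact_force: [0.1, 1.4, -0.6]
finger_gap: 1.005
grip_force: 0.0
```

```bash
python3 -c "
from h import *
save('wrist','w2.png')
st=bot.get_state();print(st['tcp_pos'],st['time'])
save('top','t2.png')"
```

```text
[529.54327834  66.14086465 194.2716006 ] 7.95
```

View pics/w2.png

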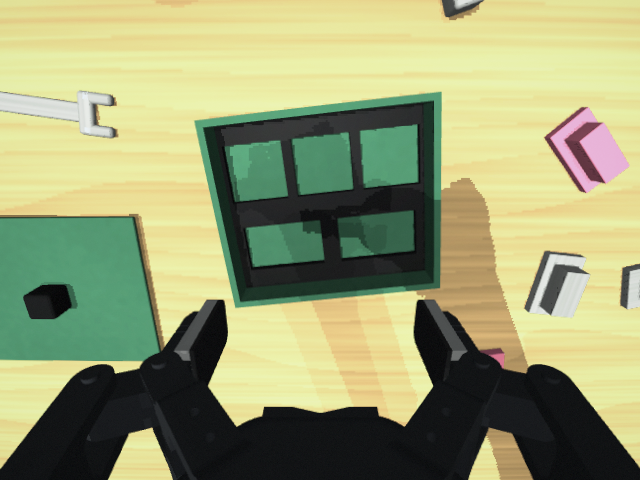

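The case is open: five pockets with green floors, three square above and two long below, and the lid flat at left with its knob at (45,301). Now a settled enlarged crop for the measurement.

```bash
python3 -c "
from h import *
s0=bot.get_state()
save('wrist','w3.png',(185,80,455,320),2.5)
st=bot.get_state();print(s0['tcp_pos'],st['tcp_pos'],s0['tcp_rot'])
import pickle;pickle.dump(s0,open('s3.pkl','wb'))"
```

```text
[529.45937899  67.27101888 194.38139681] [529.45202499  67.74018311 194.44510503] [[ 9.99980571e-01  6.23275155e-03  1.06648688e-04]
 [ 6.23260607e-03 -9.99979714e-01  1.31404460e-03]
 [ 1.14836638e-04 -1.31335437e-03 -9.99999131e-01]]
```

View pics/w3.png

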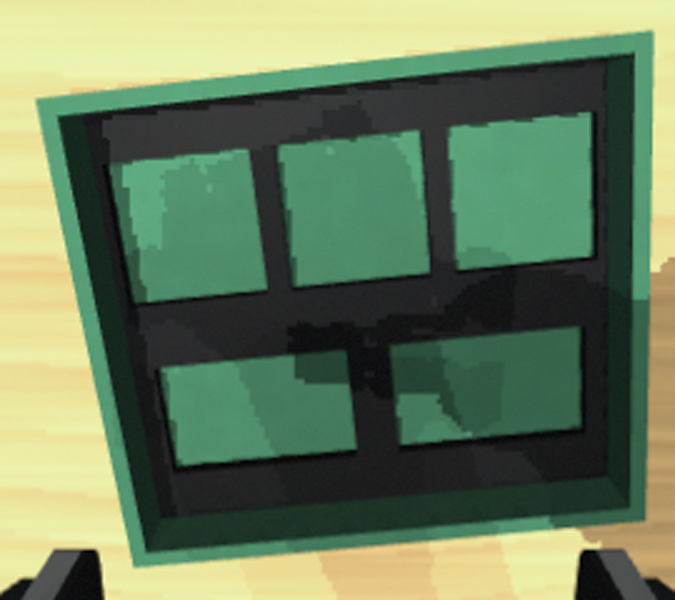

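```bash
cat > case.py <<'E'
from h import *
import pickle
st=pickle.load(open('s3.pkl','rb'))
W=lambda p,z:px2w('wrist',crop2px(p,185,80,2.5),z,st)
rim=fit(W([(37,100),(654,31),(645,520),(135,567)],42),172,196);print('rim',rim)
a=np.radians(rim[2]);R=np.array([[np.cos(a),-np.sin(a)],[np.sin(a),np.cos(a)]])
D={'sL':([(110,163),(249,149),(267,291),(135,303)],(6,14),53,53),'sM':([(278,146),(418,130),(431,274),(293,287)],(6,6),53,53),
'sR':([(449,127),(592,112),(593,257),(456,270)],(14,6),53,53),'lL':([(161,369),(347,350),(356,449),(177,467)],(6,14),45,75),'lR':([(390,346),(581,327),(582,430),(400,446)],(14,6),45,75)}
for k,(p,(zl,zr),w,h) in D.items():
    zy=[zl,zr,zr,zl];zx=[14,14,6,6]
    P=np.c_[W(p,zx)[:,0],W(p,zy)[:,1]]
    f=fit(P,w,h);print(k,f,'case frame',((f[:2]-rim[:2])@R).round(1))
E
python3 case.py
```

```text
rim [538.8  58.7   6.2   0.6]
sL [5.677e+02 1.243e+02 9.560e+01 4.000e-01] case frame [35.8 62.1]
sM [574.3  62.6  96.2   0.9] case frame [35.7  0. ]
sR [5.811e+02 9.000e-01 9.580e+01 3.000e-01] case frame [ 35.8 -62. ]
lL [495.7 100.3   6.    0.7] case frame [-38.4  46. ]
lR [505.3   8.6   6.    0.6] case frame [-38.7 -46.2]
```

```bash
cat >> h.py <<'E'
def hullmask(n,v,w,bw,st,shape,s,z0=0):
    a=np.radians(v[2]);R=np.array([[np.cos(a),-np.sin(a)],[np.sin(a),np.cos(a)]])
    m=np.zeros(shape,np.uint8)
    for (W,H,za,zb) in ((w[0],w[1],0,10),(bw[0],bw[1],10,30)):
        q=np.array([[-W,-H],[W,-H],[W,H],[-W,H]])/2@R.T+v[:2]
        P=np.r_[np.c_[q,[za+z0]*4],np.c_[q,[zb+z0]*4]]
        h=cv2.convexHull(((w2px(n,P,st)+.5)*s-.5).astype(np.float32))
        cv2.fillConvexPoly(m,np.round(h*16).astype(np.int32),1,shift=4)
    return m
def locate(n,im,v0,kind,st=None,rad=70):
    from scipy.optimize import minimize
    w,bw=((70,40),(50,24)) if kind=='long' else ((48,48),(24,24))
    s=3 if n!='wrist' else 2
    hsv=cv2.cvtColor(cv2.GaussianBlur(im,(3,3),0),cv2.COLOR_RGB2HSV)
    g=(hsv[:,:,1]<70).astype(np.uint8)
    c=w2px(n,[[v0[0],v0[1],10]],st)[0]; d=np.linalg.norm(w2px(n,[[v0[0]+rad,v0[1],10]],st)[0]-c)
    yy,xx=np.mgrid[:im.shape[0],:im.shape[1]]
    g[(xx-c[0])**2+(yy-c[1])**2>d*d]=0
    nl,lab,sta,cen=cv2.connectedComponentsWithStats(g)
    if nl<2: print('nothing');return None
    k=1+np.argmax([a if a>200*(1 if n=='wrist' else .3) and True else 0 for a in sta[1:,4]])
    ks=[j for j in range(1,nl) if sta[j,4]>40]
    k=min(ks,key=lambda j:np.hypot(*(cen[j]-c)))
    g=(lab==k).astype(np.uint8)
    G=cv2.resize(g*255,None,fx=s,fy=s,interpolation=cv2.INTER_LINEAR)>127
    def cost(v):
        m=hullmask(n,v,w,bw,st,G.shape,s)>0
        return 1-(m&G).sum()/((m|G).sum()+1)
    best=None
    P=px2w(n,[cen[k]],12,st)[0]
    for da in range(-90 if kind=='long' else -45,90 if kind=='long' else 45,30):
        sim=np.array([[P[0],P[1],v0[2]+da]]*4)+np.r_[[[0,0,0]],np.diag([6,6,15.])]
        r=minimize(cost,sim[0],method='Nelder-Mead',options=dict(initial_simplex=sim,xatol=.05,fatol=1e-4,maxiter=90))
        if best is None or r.fun<best.fun:best=r
    v=best.x;v[2]%=180 if kind=='long' else 90
    print(n,kind,v.round(1),'IoU',round(1-best.fun,3),'area',sta[k,4]);return v
KN={'long1':(449.7,-186.1,173.5,'long'),'long2':(570.5,-301.2,163.9,'long'),'sqA':(450.1,-288.7,15.1,'sq'),'sqB':(445.8,-384.1,18.3,'sq')}
E
python3 - <<'E'
from h import *
im=cv2.imread('pics/full_t2.png')[:,:,::-1].copy()
hs=cv2.cvtColor(im,cv2.COLOR_RGB2HSV)
print(hs[294,402],hs[294,375],hs[223,401],hs[330,420])
for k,v in KN.items(): print(k);locate('top',im,v[:3],v[3])
go(450,-186,130,-6.5)
E
```

```text
[ 25  23 145] [ 26 107 152] [168  65 152] [ 25 113 153]
long1
top long [ 450.2 -186.8  173.9] IoU 0.954 area 805
long2
top long [ 572.3 -302.3  163.9] IoU 0.917 area 722
sqA
top sq [ 450.1 -290.5   14.4] IoU 0.928 area 640
sqBTraceback (most recent call last):
  File "<stdin>", line 5, in <module>
  File "h.py", line 79, in locate
    r=minimize(cost,sim[0],method='Nelder-Mead',options=dict(initial_simplex=sim,xatol=.05,fatol=1e-4,maxiter=90))
    res = _minimize_neldermead(fun, x0, args, callback, bounds=bounds,
                               **options)
    fxr = func(xr)
    fx = function(np.copy(x), *(wrapper_args + args))
  File "h.py", line 73, in cost
    m=hullmask(n,v,w,bw,st,G.shape,s)>0
      ~~~~~~~~^^^^^^^^^^^^^^^^^^^^^^^
  File "h.py", line 53, in hullmask
    h=cv2.convexHull(((w2px(n,P,st)+.5)*s-.5).astype(np.float32))
                       ~~~~^^^^^^^^
  File "h.py", line 20, in w2px
    c,R,t=pose(n,st)
          ~~~~^^^^^^
  File "h.py", line 8, in pose
    c=bot.get_calibration(n)
ValueError: time passes only in moves, steps and waits
```

```bash
sed -i 's/^def pose/_C={}\ndef pose/; s/    c=bot.get_calibration(n)/    c=_C.setdefault(n,None) or _C.__setitem__(n,bot.get_calibration(n)) or _C[n]/; s/<70)/<50)/' h.py
python3 - <<'E'
from h import *
go(450,-186,130,-6.5)
im=cv2.imread('pics/full_t2.png')[:,:,::-1].copy()
v=KN['sqB'];locate('top',im,v[:3],v[3])
E
```

```text
t 8.05 shift [-8.13 25.32  6.41] twist 6.9 yaw0 0.4 q7 -109.0
top sq [ 446.6 -387.1   16.8] IoU 0.821 area 557
```

Emit:
{"op": "step_arm", "data": {
  "motion": [
    [[-1,5,0],1,0.3],
    [[-3,10,0],3,0.3],
    [[-5,15,2],5,0.3],
    [[-7,21,4],6.9,0.3],
    [[-8.1,25.3,6.4],6.9,0.3],
    [[-8.1,25.3,6.4],6.9,0.3],
    [[-8.1,25.3,6.4],6.9,0.3],
    [[-8.1,25.3,6.4],6.9,0.3],
    [[-8.1,25.3,6.4],6.9,0.3]
  ]
}}

```text
time: 9.18
tcp_pos: [450.9, -186.7, 130.9]
tcp_rot: [[0.994, -0.113, 0.001], [-0.113, -0.994, -0.0], [0.001, -0.0, -1.0]]
contact_force: [0.1, -0.2, 0.1]
finger_gap: 0.699
grip_force: 0.0
```

```bash
cat > wl.py <<'E'
import sys
from h import *
k=sys.argv[1];v=KN[k]
st=bot.get_state();im=bot.grab_frame('wrist').copy();cv2.imwrite('pics/last_wrist.png',im[:,:,::-1])
r=locate('wrist',im,v[:3],v[3],st)
print('tcp',st['tcp_pos'].round(1) if hasattr(st['tcp_pos'],'round') else st['tcp_pos'])
go(r[0],r[1],30,r[2],180 if v[3]=='long' else 90,st)
E
python3 wl.py long1
```

```text
wrist long [ 448.2 -185.4  173.4] IoU 0.958 area 4245
tcp [ 450.9 -186.7  130.9]
t 9.18 shift [-0.3  -0.1  10.09] twist 0.0 yaw0 -6.5 q7 -85.0
```

Emit:
{"op": "step_arm", "data": {
  "motion": [
    [[-0.3,-0.1,5],0,0.3],
    [[-0.3,-0.1,8.5],0,0.3],
    [[-0.3,-0.1,10.1],0,0.3],
    [[-0.3,-0.1,10.1],0,0.3],
    [[-0.3,-0.1,10.1],0,0.3],
    [[-0.3,-0.1,10.1],0,1],
    [[-0.3,-0.1,10.1],0,1],
    [[-0.3,-0.1,10.1],0,1],
    [[-0.3,-0.1,10.1],0,1],
    [[-0.3,-0.1,10.1],0,1]
  ],
  "grip_force": 70
}}

```text
time: 10.48
tcp_pos: [447.8, -187.2, 30.6]
tcp_rot: [[0.993, -0.117, 0.002], [-0.117, -0.993, -0.001], [0.002, 0.001, -1.0]]
contact_force: [-1.6, 0.9, 5.3]
finger_gap: 0.261
grip_force: 70.6
```

```bash
cat > pk.py <<'E'
import sys
from h import *
a=np.radians(6.1);R=np.array([[np.cos(a),-np.sin(a)],[np.sin(a),np.cos(a)]])
PK={'lR':(-38.5,-46),'lL':(-38.5,46),'sR':(36,-62),'sM':(36,0),'sL':(36,62)}
p=np.array([538.8,58.7])+R@PK[sys.argv[1]]
z=float(sys.argv[2]); print(p.round(1))
s=bot.get_state();print(np.round(s['tcp_pos'],1),'gap',round(float(s['finger_gap']),3),'F',np.round(s['contact_force'],1))
go(*p,z,96.1,180)
E
python3 pk.py lR 90
```

```text
[505.4   8.9]
[ 447.8 -187.2   30.6] gap 0.261 F [-1.6  0.9  5.3]
t 10.47 shift [  3.44 -20.14  -5.95] twist 77.2 yaw0 -6.7 q7 -90.0
```

Emit:
{"op": "step_arm", "data": {
  "motion": [
    [[0,0,-2],0,1],
    [[0,0,-5],-8,1],
    [[0,0,-7],-18,1],
    [[0.5,-3,-7],-28,1],
    [[1,-6,-7],-38,1],
    [[1.5,-9,-7],-48,1],
    [[2,-12,-7],-58,1],
    [[2.5,-15,-7],-68,1],
    [[3,-17,-7],-78,1],
    [[3.4,-19,-7],-88,1],
    [[3.4,-20.1,-7],-98,1],
    [[3.4,-20.1,-7],-102.8,1],
    [[3.4,-20.1,-7],-102.8,1],
    [[3.4,-20.1,-7],-102.8,1],
    [[3.4,-20.1,-7],-102.8,1],
    [[3.4,-20.1,-7],-102.8,1]
  ]
}}

```text
time: 12.48
tcp_pos: [504.0, 8.4, 99.3]
tcp_rot: [[-0.105, 0.994, 0.0], [0.994, 0.105, -0.0], [-0.0, -0.0, -1.0]]
contact_force: [0.4, 0.7, -3.8]
finger_gap: 0.259
grip_force: 69.6
```

```bash
python3 pk.py lR 37
```

```text
[505.4   8.9]
[504.    8.4  99.3] gap 0.259 F [ 0.4  0.7 -3.8]
t 12.47 shift [0.03 0.14 6.23] twist -0.1 yaw0 96.0 q7 -19.0
```

Emit:
{"op": "step_arm", "data": {
  "motion": [
    [[0,0.14,2],0,1],
    [[0,0.14,4],0,1],
    [[0,0.14,5],0,1],
    [[0,0.14,5.4],0,1],
    [[0,0.14,5.8],0,1],
    [[0,0.14,6.1],0,1],
    [[0,0.14,6.3],0,1],
    [[0,0.14,6.3],0,1],
    [[0,0.14,6.3],0,1]
  ]
}}

```text
time: 13.6
tcp_pos: [505.8, 8.8, 36.6]
tcp_rot: [[-0.106, 0.994, 0.001], [0.994, 0.106, -0.0], [-0.0, 0.001, -1.0]]
contact_force: [-0.6, -0.5, 2.7]
finger_gap: 0.266
grip_force: 70.8
```

Seated at z 36.6 with slight upward contact. I'm releasing with a small opening, lifting, then going to the second long insert.

Emit:
{"op": "step_arm", "data": {
  "motion": [
    [[0,0,0],0,0.6],
    [[0,0,0],0,0.6],
    [[0,0,0],0,0.6],
    [[0,0,-2],0,0.6],
    [[0,0,-5],0,0.6],
    [[0,0,-9.4],0,0.4]
  ]
}}

```text
time: 14.35
tcp_pos: [504.7, 8.9, 131.5]
tcp_rot: [[-0.106, 0.994, -0.002], [0.994, 0.106, 0.0], [0.001, -0.002, -1.0]]
contact_force: [0.7, -0.1, 0.6]
finger_gap: 0.589
grip_force: 0.0
```

```bash
python3 -c "
from h import *
s=bot.get_state();print(s['tcp_pos'],s['finger_gap'])
go(571,-302,130,163.9)"
```

```text
[504.7157054    8.88028784 131.49804749] 0.5894851957027105
t 14.35 shift [-31.62   3.28   0.13] twist -67.8 yaw0 96.1 q7 -16.0
```

Emit:
{"op": "step_arm", "data": {
  "motion": [
    [[-4,0.4,0],-10,0.35],
    [[-8,0.8,0],-20,0.35],
    [[-12,1.2,0],-30,0.35],
    [[-17,1.7,0],-40,0.35],
    [[-22,2.3,0],-50,0.35],
    [[-27,2.8,0],-60,0.35],
    [[-31.6,3.3,0],-67.8,0.35],
    [[-31.6,3.3,0],-67.8,0.35],
    [[-31.6,3.3,0],-67.8,0.35],
    [[-31.6,3.3,0],-67.8,0.35],
    [[-31.6,3.3,0],-67.8,0.35]
  ]
}}

```text
time: 15.72
tcp_pos: [572.0, -300.2, 130.8]
tcp_rot: [[-0.961, 0.275, 0.0], [0.275, 0.961, -0.0], [-0.0, -0.0, -1.0]]
contact_force: [0.3, 0.2, -0.1]
finger_gap: 0.651
grip_force: 0.0
```

```bash
python3 wl.py long2
```

```text
wrist long [ 571.1 -301.2  164. ] IoU 0.954 area 4269
tcp [ 572.  -300.2  130.8]
t 15.72 shift [ 0.06 -0.12 10.08] twist -0.0 yaw0 164.0 q7 74.0
```

Emit:
{"op": "step_arm", "data": {
  "motion": [
    [[0.06,-0.12,5],0,0.35],
    [[0.06,-0.12,8.5],0,0.35],
    [[0.06,-0.12,10.1],0,0.35],
    [[0.06,-0.12,10.1],0,0.35],
    [[0.06,-0.12,10.1],0,0.35],
    [[0.06,-0.12,10.1],0,1],
    [[0.06,-0.12,10.1],0,1],
    [[0.06,-0.12,10.1],0,1],
    [[0.06,-0.12,10.1],0,1]
  ]
}}

```text
time: 16.9
tcp_pos: [572.2, -302.9, 31.1]
tcp_rot: [[-0.961, 0.277, 0.002], [0.277, 0.961, -0.001], [-0.002, -0.0, -1.0]]
contact_force: [-1.2, 0.7, 5.8]
finger_gap: 0.259
grip_force: 72.4
```

```bash
python3 pk.py lL 90
```

```text
[495.6 100.3]
[ 572.2 -302.9   31.1] gap 0.259 F [-1.2  0.7  5.8]
t 16.9 shift [18.53 36.62 -5.94] twist 67.8 yaw0 163.9 q7 70.0
```

Emit:
{"op": "step_arm", "data": {
  "motion": [
    [[0,0,-3],0,1],
    [[0,0,-6.8],0,1],
    [[2,4,-6.8],8,1],
    [[4,8,-6.8],17,1],
    [[6,12,-6.8],26,1],
    [[8,17,-6.8],35,1],
    [[10,22,-6.8],45,1],
    [[13,27,-6.8],55,1],
    [[16,32,-6.8],62,1],
    [[18.5,36.5,-6.8],67.8,1],
    [[18.5,36.5,-6.8],67.8,1],
    [[18.5,36.5,-6.8],67.8,1],
    [[18.5,36.5,-6.8],67.8,1],
    [[18.5,36.5,-6.8],67.8,1],
    [[18.5,36.5,-6.8],67.8,1]
  ]
}}

```text
time: 18.77
tcp_pos: [494.7, 98.0, 97.2]
tcp_rot: [[-0.104, 0.995, -0.0], [0.995, 0.104, -0.0], [-0.0, -0.0, -1.0]]
contact_force: [-0.4, 0.5, -5.1]
finger_gap: 0.261
grip_force: 71.1
```

```bash
python3 pk.py lL 37
```

```text
[495.6 100.3]
[494.7  98.   97.2] gap 0.261 F [-0.4  0.5 -5.1]
t 18.77 shift [0.22 0.12 6.02] twist -0.1 yaw0 96.0 q7 -29.0
```

Emit:
{"op": "step_arm", "data": {
  "motion": [
    [[0.14,0.1,2],0,1],
    [[0.14,0.1,4],0,1],
    [[0.14,0.1,4.8],0,1],
    [[0.14,0.1,5.2],0,1],
    [[0.14,0.1,5.6],0,1],
    [[0.14,0.1,5.9],0,1],
    [[0.14,0.1,6.1],0,1],
    [[0.14,0.1,6.1],0,1],
    [[0.14,0.1,6.1],0,1]
  ]
}}

```text
time: 19.9
tcp_pos: [495.7, 100.7, 37.0]
tcp_rot: [[-0.106, 0.994, 0.001], [0.994, 0.106, -0.0], [-0.0, 0.001, -1.0]]
contact_force: [-2.5, -1.9, 5.7]
finger_gap: 0.259
grip_force: 72.5
```

Emit:
{"op": "step_arm", "data": {
  "motion": [
    [[0,0,0],0,0.6],
    [[0,0,0],0,0.6],
    [[0,0,0],0,0.6],
    [[0,0,-2],0,0.6],
    [[0,0,-5],0,0.6],
    [[0,0,-9.4],0,0.4],
    [[0,0,-9.4],0,0.4]
  ]
}}

```text
time: 20.78
tcp_pos: [498.8, 101.9, 135.0]
tcp_rot: [[-0.106, 0.994, 0.01], [0.994, 0.106, 0.001], [0.0, 0.01, -1.0]]
contact_force: [0.6, -0.5, 0.4]
finger_gap: 0.603
grip_force: 0.0
```

```bash
python3 -c "
from h import *
go(450,-290,130,105)"
```

```text
t 20.77 shift [-38.45  -9.02   0.41] twist -8.9 yaw0 96.1 q7 -27.0
```

Emit:
{"op": "step_arm", "data": {
  "motion": [
    [[-5,-1,0],-2,0.4],
    [[-10,-2.4,0],-4,0.4],
    [[-15,-3.6,0],-6,0.4],
    [[-20,-4.8,0],-8.9,0.4],
    [[-25,-6,0],-8.9,0.4],
    [[-30,-7,0],-8.9,0.4],
    [[-35,-8.2,0],-8.9,0.4],
    [[-38.4,-9,0],-8.9,0.4],
    [[-38.4,-9,0],-8.9,0.4],
    [[-38.4,-9,0],-8.9,0.4],
    [[-38.4,-9,0],-8.9,0.4],
    [[-38.4,-9,0],-8.9,0.4]
  ]
}}

```text
time: 22.28
tcp_pos: [446.9, -289.2, 130.3]
tcp_rot: [[-0.261, 0.965, -0.0], [0.965, 0.261, 0.0], [0.0, 0.0, -1.0]]
contact_force: [-0.3, 0.2, -0.2]
finger_gap: 0.598
grip_force: 0.0
```

```bash
python3 wl.py sqA; python3 - <<'E'
from h import *
im=bot.grab_frame('top').copy();cv2.imwrite('pics/t3.png',im[:,:,::-1])
v=KN['sqB'];locate('top',im,v[:3],v[3])
E
```

```text
wrist sq [ 448.9 -288.9   13.5] IoU 0.946 area 3558
tcp [ 446.9 -289.2  130.3]
t 22.27 shift [-0.02  0.2  10.03] twist 1.6 yaw0 105.1 q7 28.0
top sq [ 464.1 -403.    71.2] IoU 0.359 area 1919
```

Emit:
{"op": "step_arm", "data": {
  "motion": [
    [[0,0.2,5],0.8,0.4],
    [[0,0.2,8.5],0.8,0.4],
    [[0,0.2,10.0],0.8,0.4],
    [[0,0.2,10.0],0.8,0.4],
    [[0,0.2,10.0],0.8,0.4],
    [[0,0.2,10.0],0.8,1],
    [[0,0.2,10.0],0.8,1],
    [[0,0.2,10.0],0.8,1],
    [[0,0.2,10.0],0.8,1]
  ]
}}

```text
time: 23.5
tcp_pos: [449.6, -290.9, 31.8]
tcp_rot: [[-0.245, 0.97, 0.002], [0.97, 0.245, -0.002], [-0.002, 0.002, -1.0]]
contact_force: [-0.4, -0.6, 5.5]
finger_gap: 0.258
grip_force: 71.0
```

```bash
python3 pk.py sR 95
```

```text
[581.2   0.9]
[ 449.6 -290.9   31.8] gap 0.258 F [-0.4 -0.6  5.5]
t 23.5 shift [25.05 19.91 -6.34] twist 8.1 yaw0 104.2 q7 21.0
```

Emit:
{"op": "step_arm", "data": {
  "motion": [
    [[0,0,-3],0,1],
    [[0,0,-7],0,1],
    [[3,2.4,-7],1,1],
    [[7,5.6,-7],2,1],
    [[11,8.8,-7],3,1],
    [[15,12,-7],5,1],
    [[19,15,-7],6,1],
    [[22,17.5,-7],8.1,1],
    [[24.9,19.9,-7],8.1,1],
    [[24.9,19.9,-7],8.1,1],
    [[24.9,19.9,-7],8.1,1],
    [[24.9,19.9,-7],8.1,1],
    [[24.9,19.9,-7],8.1,1],
    [[24.9,19.9,-7],8.1,1],
    [[24.9,19.9,-7],8.1,1],
    [[24.9,19.9,-7],8.1,1],
    [[24.9,19.9,-7],8.1,1],
    [[24.9,19.9,-7],8.1,1]
  ]
}}

```text
time: 25.75
tcp_pos: [580.4, -0.0, 100.3]
tcp_rot: [[-0.106, 0.994, 0.0], [0.994, 0.106, 0.0], [0.0, 0.0, -1.0]]
contact_force: [0.1, -0.2, -2.3]
finger_gap: 0.26
grip_force: 69.8
```

```bash
python3 pk.py sR 37.8
```

```text
[581.2   0.9]
[580.4  -0.  100.3] gap 0.26 F [ 0.1 -0.2 -2.3]
t 25.75 shift [0.08 0.09 6.25] twist -0.0 yaw0 96.1 q7 -17.0
```

Emit:
{"op": "step_arm", "data": {
  "motion": [
    [[0,0.08,2],0,1],
    [[0,0.08,4],0,1],
    [[0,0.08,4.8],0,1],
    [[0,0.08,5.2],0,1],
    [[0,0.08,5.6],0,1],
    [[0,0.08,5.9],0,1],
    [[0,0.08,6.2],0,1],
    [[0,0.08,6.3],0,1],
    [[0,0.08,6.3],0,1],
    [[0,0.08,6.3],0,1]
  ]
}}

```text
time: 27.0
tcp_pos: [581.3, 0.0, 37.9]
tcp_rot: [[-0.106, 0.994, 0.0], [0.994, 0.106, -0.0], [-0.0, 0.0, -1.0]]
contact_force: [-2.5, -1.0, 3.1]
finger_gap: 0.259
grip_force: 70.5
```

Seated at 37.9, as expected. I'm releasing and going to the last square.

Emit:
{"op": "step_arm", "data": {
  "motion": [
    [[0,0,0],0,0.6],
    [[0,0,0],0,0.6],
    [[0,0,0],0,0.6],
    [[0,0,-2],0,0.6],
    [[0,0,-5],0,0.6],
    [[0,0,-9.2],0,0.4],
    [[0,0,-9.2],0,0.4],
    [[0,0,-9.2],0,0.4],
    [[0,0,-9.2],0,0.4],
    [[0,0,-9.2],0,0.4]
  ]
}}

```text
time: 28.25
tcp_pos: [580.3, -0.1, 128.2]
tcp_rot: [[-0.106, 0.994, -0.002], [0.994, 0.106, 0.0], [0.0, -0.002, -1.0]]
contact_force: [-0.3, -0.0, 0.4]
finger_gap: 0.599
grip_force: 0.0
```

```bash
python3 -c "
from h import *
go(446,-385,130,107)
im=bot.grab_frame('top').copy();cv2.imwrite('pics/t4.png',im[:,:,::-1])
v=KN['sqB'];locate('top',im,v[:3],v[3])"
```

```text
t 28.25 shift [-36.85 -17.43  -0.16] twist -10.9 yaw0 96.1 q7 -16.0
top sq [ 446.6 -386.7   17.5] IoU 0.824 area 558
```

View pics/t4.png

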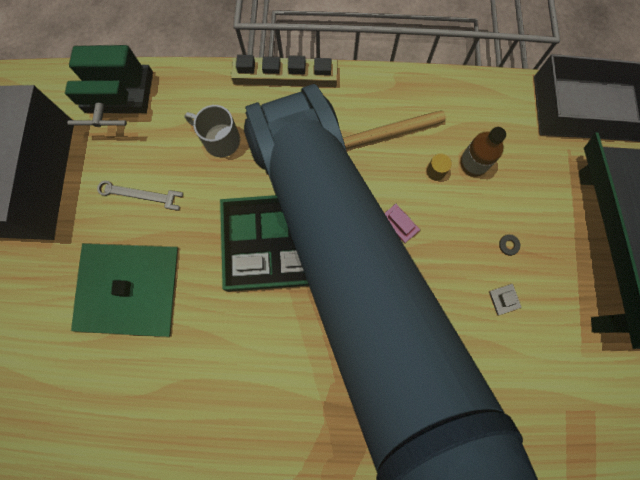

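The top view shows long inserts in their pockets at (250,264) and (290,262). The lid is flat at (125,289), and the last square is unmoved at (506,299).

Emit:
{"op": "step_arm", "data": {
  "motion": [
    [[-5,-2.4,0],-2,0.4],
    [[-10,-4.8,0],-4,0.4],
    [[-15,-7,0],-6,0.4],
    [[-20,-9.5,0],-8,0.4],
    [[-25,-11.8,0],-10,0.4],
    [[-30,-14.2,0],-10.9,0.4],
    [[-35,-16.6,0],-10.9,0.4],
    [[-36.8,-17.4,0],-10.9,0.4],
    [[-36.8,-17.4,0],-10.9,0.4],
    [[-36.8,-17.4,0],-10.9,0.4],
    [[-36.8,-17.4,0],-10.9,0.4],
    [[-36.8,-17.4,0],-10.9,0.4],
    [[-36.8,-17.4,0],-10.9,0.4],
    [[-36.8,-17.4,0],-10.9,0.4],
    [[-36.8,-17.4,0],-10.9,0.4],
    [[-36.8,-17.4,0],-10.9,0.4],
    [[-36.8,-17.4,0],-10.9,0.4]
  ]
}}

```text
time: 30.42
tcp_pos: [447.1, -384.5, 129.3]
tcp_rot: [[-0.292, 0.956, -0.0], [0.956, 0.292, -0.0], [-0.0, -0.0, -1.0]]
contact_force: [-0.3, -0.8, -0.1]
finger_gap: 0.599
grip_force: 0.0
```

```bash
python3 wl.py sqB
```

```text
wrist sq [ 445.1 -385.2   18.5] IoU 0.944 area 3578
tcp [ 447.1 -384.5  129.3]
t 30.43 shift [-0.01 -0.21  9.93] twist -1.5 yaw0 107.0 q7 37.0
```

Emit:
{"op": "step_arm", "data": {
  "motion": [
    [[0,-0.2,5],-1.5,0.4],
    [[0,-0.2,8.5],-1.5,0.4],
    [[0,-0.2,9.8],-1.5,0.4],
    [[0,-0.2,9.8],-1.5,0.4],
    [[0,-0.2,9.8],-1.5,0.4],
    [[0,-0.2,9.8],-1.5,0.4],
    [[0,-0.2,9.8],-1.5,1],
    [[0,-0.2,9.8],-1.5,1],
    [[0,-0.2,9.8],-1.5,1],
    [[0,-0.2,9.8],-1.5,1],
    [[0,-0.2,9.8],-1.5,1]
  ]
}}

```text
time: 31.85
tcp_pos: [445.9, -385.4, 32.3]
tcp_rot: [[-0.317, 0.948, 0.001], [0.948, 0.317, -0.001], [-0.001, 0.001, -1.0]]
contact_force: [-0.9, 0.7, 5.6]
finger_gap: 0.258
grip_force: 71.7
```

```bash
python3 pk.py sM 95
```

```text
[574.6  62.5]
[ 445.9 -385.4   32.3] gap 0.258 F [-0.9  0.7  5.6]
t 31.85 shift [38.39 26.41 -6.3 ] twist 12.4 yaw0 108.5 q7 34.0
```

Emit:
{"op": "step_arm", "data": {
  "motion": [
    [[0,0,-3],0,1],
    [[0,0,-7],0,1],
    [[4,2.6,-7],1,1],
    [[8,5.5,-7],2,1],
    [[12,8.2,-7],4,1],
    [[16,11,-7],5,1],
    [[20,13.8,-7],7,1],
    [[24,16.5,-7],9,1],
    [[28,19.3,-7],10,1],
    [[32,22,-7],11,1],
    [[36,24.8,-7],12.4,1],
    [[38.4,26.4,-7],12.4,1],
    [[38.4,26.4,-7],12.4,1],
    [[38.4,26.4,-7],12.4,1],
    [[38.4,26.4,-7],12.4,1],
    [[38.4,26.4,-7],12.4,1],
    [[38.4,26.4,-7],12.4,1],
    [[38.4,26.4,-7],12.4,1],
    [[38.4,26.4,-7],12.4,1],
    [[38.4,26.4,-7],12.4,1]
  ]
}}

```text
time: 34.35
tcp_pos: [573.9, 63.0, 101.4]
tcp_rot: [[-0.106, 0.994, 0.0], [0.994, 0.106, 0.0], [0.0, 0.0, -1.0]]
contact_force: [0.1, -0.3, -2.9]
finger_gap: 0.263
grip_force: 70.6
```

```bash
python3 pk.py sM 38.3
```

```text
[574.6  62.5]
[573.9  63.  101.4] gap 0.263 F [ 0.1 -0.3 -2.9]
t 34.35 shift [-0.05  0.06  6.31] twist -0.0 yaw0 96.1 q7 -24.0
```

Emit:
{"op": "step_arm", "data": {
  "motion": [
    [[-0.05,0.06,2],0,1],
    [[-0.05,0.06,4],0,1],
    [[-0.05,0.06,4.8],0,1],
    [[-0.05,0.06,5.2],0,1],
    [[-0.05,0.06,5.6],0,1],
    [[-0.05,0.06,5.9],0,1],
    [[-0.05,0.06,6.2],0,1],
    [[-0.05,0.06,6.35],0,1],
    [[-0.05,0.06,6.35],0,1],
    [[-0.05,0.06,6.35],0,1]
  ]
}}

```text
time: 35.6
tcp_pos: [574.6, 62.4, 38.3]
tcp_rot: [[-0.106, 0.994, 0.0], [0.994, 0.106, -0.0], [-0.0, 0.0, -1.0]]
contact_force: [-2.0, 0.2, 3.5]
finger_gap: 0.256
grip_force: 71.2
```

Emit:
{"op": "step_arm", "data": {
  "motion": [
    [[0,0,0],0,0.6],
    [[0,0,0],0,0.6],
    [[0,0,0],0,0.6],
    [[0,0,-2],0,0.6],
    [[0,0,-5],0,0.6],
    [[0,0,-10],0,0.4],
    [[0,-3.5,-15],0,0.2],
    [[0,-3.5,-16],0,0],
    [[0,-3.5,-16],0,0],
    [[0,-3.5,-16],0,0],
    [[0,-3.5,-16],0,0],
    [[0,-3.5,-16],0,0],
    [[0,-3.5,-16],0,0]
  ]
}}

```text
time: 37.22
tcp_pos: [539.5, 58.9, 197.2]
tcp_rot: [[-0.106, 0.994, -0.001], [0.994, 0.106, 0.0], [0.001, -0.001, -1.0]]
contact_force: [0.4, 0.3, -0.0]
finger_gap: 0.998
grip_force: 0.0
```

```bash
python3 -c "
from h import *
s=bot.get_state();save('wrist','w5.png');print(s['tcp_pos'])
import pickle;pickle.dump(s,open('s5.pkl','wb'))"
```

```text
[539.52170655  58.88111832 197.17369012]
```

View pics/w5.png

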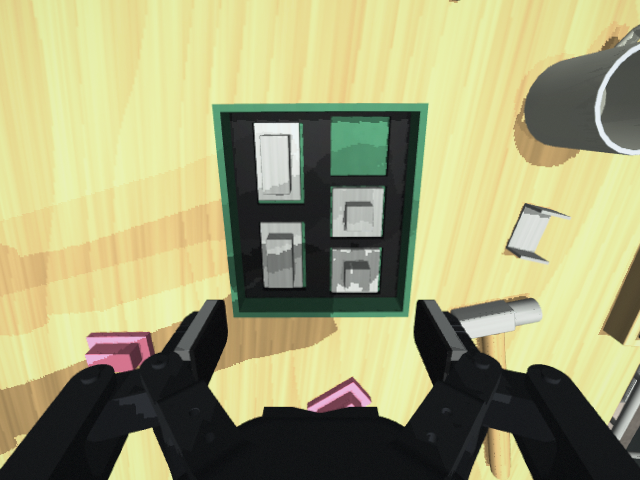

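The wrist view shows all four inserts level in their pockets, longs at (277,162) and (282,255), squares at (358,211) and (355,271), with one square pocket empty. Now the lid.

```bash
python3 -c "
from h import *
import pickle
st=pickle.load(open('s5.pkl','rb'))
print(fit(px2w('wrist',[(213,104),(428,104),(409,317),(235,317)],42,st),172,196))
im=bot.grab_frame('top')
cv2.imwrite('pics/t6.png',im[:,:,::-1])
go(439,345.2,140,90)"
```

```text
[539.9  58.7   6.3   1.1]
t 37.33 shift [29.54 -6.97  5.76] twist 6.1 yaw0 96.1 q7 -18.0
```

Emit:
{"op": "step_arm", "data": {
  "motion": [
    [[4,-1,0],2,0],
    [[9,-2,0],4,0],
    [[14,-3.3,0],6.1,0],
    [[19,-4.5,0],6.1,0],
    [[24,-5.6,0],6.1,0],
    [[28,-6.6,2],6.1,0],
    [[29.5,-7,5.8],6.1,0],
    [[29.5,-7,5.8],6.1,0],
    [[29.5,-7,5.8],6.1,0],
    [[29.5,-7,5.8],6.1,0],
    [[29.5,-7,5.8],6.1,0],
    [[29.5,-7,5.8],6.1,0],
    [[29.5,-7,5.8],6.1,0],
    [[29.5,-7,5.8],6.1,0]
  ]
}}

```text
time: 39.08
tcp_pos: [438.9, 344.6, 139.8]
tcp_rot: [[0.0, 1.0, 0.0], [1.0, -0.0, -0.0], [-0.0, 0.0, -1.0]]
contact_force: [-0.5, -0.2, -0.3]
finger_gap: 1.0
grip_force: 0.0
```

```bash
python3 -c "
from h import *
s=bot.get_state();save('wrist','w6.png',(200,120,440,320),3.2)
import pickle;pickle.dump(s,open('s6.pkl','wb'))
print(s['tcp_pos']);go(439,345.2,34,90)"
```

```text
[438.85072296 344.63464018 139.83317625]
t 39.12 shift [ 0.05  0.02 10.58] twist -0.0 yaw0 90.0 q7 -62.0
```

View pics/w6.png

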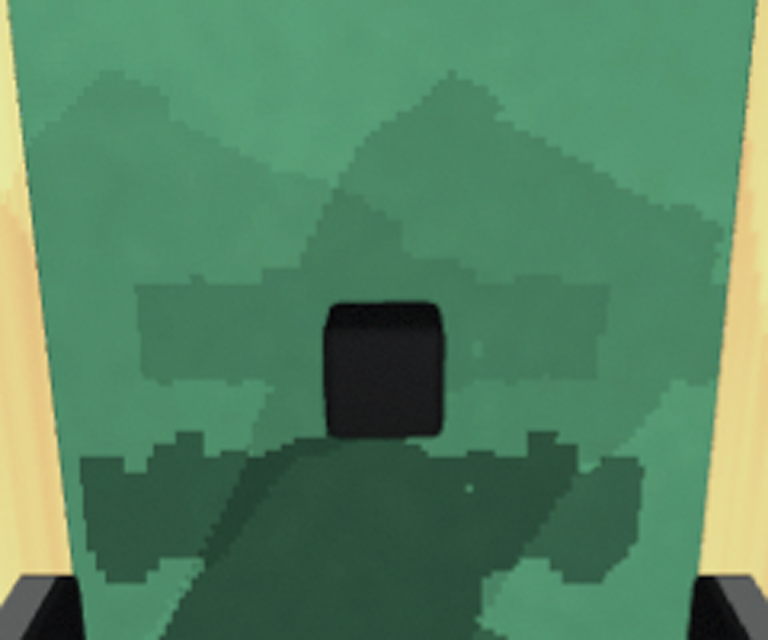

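The knob is centred at crop (384,382), which is pixel (320,239), and it is square to the tool.

Emit:
{"op": "step_arm", "data": {
  "motion": [
    [[0.05,0,5],0,0],
    [[0.05,0,8],0,0],
    [[0.05,0,10],0,0],
    [[0.05,0,10.5],0,0],
    [[0.05,0,10.5],0,0],
    [[0.05,0,10.5],0,0],
    [[0.05,0,10.5],0,0.5],
    [[0.05,0,10.5],0,1],
    [[0.05,0,10.5],0,1],
    [[0.05,0,10.5],0,1],
    [[0.05,0,10.5],0,1],
    [[0.05,0,10.5],0,1],
    [[0.05,0,10.5],0,1]
  ],
  "grip_force": 60
}}

```text
time: 40.75
tcp_pos: [439.0, 345.5, 35.3]
tcp_rot: [[0.0, 1.0, 0.001], [1.0, -0.0, 0.0], [0.0, 0.001, -1.0]]
contact_force: [-0.3, -0.7, 5.6]
finger_gap: 0.309
grip_force: 61.9
```

```bash
python3 -c "
from h import *
import pickle
st=pickle.load(open('s6.pkl','rb'))
print(px2w('wrist',crop2px([(384,382)],200,120,3.2),37,st))
print(bot.get_state()['tcp_pos'])
go(539.5,58.7,80,96.2)"
```

```text
[[437.93867968 346.89124324  37.        ]]
[438.99716506 345.51433603  35.25476088]
t 40.75 shift [-28.68  10.06  -4.48] twist -6.2 yaw0 90.0 q7 -68.0
```

Emit:
{"op": "step_arm", "data": {
  "motion": [
    [[0,0,-3],0,1],
    [[0,0,-7.5],0,1],
    [[-4,1.4,-7.5],-1,1],
    [[-8,2.8,-7.5],-2,1],
    [[-12,4.2,-7.5],-3,1],
    [[-16,5.6,-7.5],-4,1],
    [[-20,7,-7.5],-5,1],
    [[-24,8.4,-7.5],-6.2,1],
    [[-27,9.5,-7.5],-6.2,1],
    [[-28.7,10.1,-7.5],-6.2,1],
    [[-28.7,10.1,-7.5],-6.2,1],
    [[-28.7,10.1,-7.5],-6.2,1],
    [[-28.7,10.1,-7.5],-6.2,1],
    [[-28.7,10.1,-7.5],-6.2,1],
    [[-28.7,10.1,-7.5],-6.2,1],
    [[-28.7,10.1,-7.5],-6.2,1],
    [[-28.7,10.1,-7.5],-6.2,1],
    [[-28.7,10.1,-7.5],-6.2,1]
  ]
}}

```text
time: 43.0
tcp_pos: [539.8, 58.1, 109.8]
tcp_rot: [[-0.108, 0.994, 0.0], [0.994, 0.108, 0.0], [0.0, 0.0, -1.0]]
contact_force: [0.4, -0.6, -3.4]
finger_gap: 0.311
grip_force: 60.8
```

```bash
python3 -c "
from h import *
print(bot.get_state()['tcp_pos'])
go(539.3,58.7,71.3,96.2)"
```

```text
[539.77042317  58.09159147 109.80588525]
t 43.0 shift [ 0.07 -0.04  3.85] twist -0.0 yaw0 96.2 q7 -24.0
```

Emit:
{"op": "step_arm", "data": {
  "motion": [
    [[0.06,-0.04,1.5],0,1],
    [[0.06,-0.04,2.5],0,1],
    [[0.06,-0.04,2.9],0,1],
    [[0.06,-0.04,3.2],0,1],
    [[0.06,-0.04,3.5],0,1],
    [[0.06,-0.04,3.7],0,1],
    [[0.06,-0.04,3.85],0,1],
    [[0.06,-0.04,3.9],0,1],
    [[0.06,-0.04,3.9],0,1]
  ]
}}

```text
time: 44.12
tcp_pos: [539.5, 58.7, 71.3]
tcp_rot: [[-0.108, 0.994, 0.0], [0.994, 0.108, -0.0], [-0.0, 0.0, -1.0]]
contact_force: [-1.2, -0.8, 0.6]
finger_gap: 0.309
grip_force: 61.3
```

Emit:
{"op": "step_arm", "data": {
  "motion": [
    [[0,0,0],0,0.5],
    [[0,0,0],0,0.2],
    [[0,0,0],0,0],
    [[0,0,0],0,0],
    [[0,0,0],0,0],
    [[0,0,-4],0,0],
    [[0,0,-9],0,0],
    [[0,0,-13],0,0],
    [[-5,0,-14],0,0],
    [[-10,0,-14],0,0],
    [[-15,0,-14],0,0],
    [[-20,0,-14],0,0],
    [[-25,-3,-14],0,0],
    [[-30,-5,-14],0,0],
    [[-30,-5,-14],0,0],
    [[-30,-5,-14],0,0],
    [[-30,-5,-14],0,0]
  ]
}}

```text
time: 46.25
tcp_pos: [522.7, -242.5, 211.0]
tcp_rot: [[-0.111, 0.994, 0.001], [0.994, 0.111, 0.001], [0.001, 0.001, -1.0]]
contact_force: [-0.2, 0.1, 0.0]
finger_gap: 0.999
grip_force: 0.0
```

```bash
python3 -c "
from h import *
print(bot.get_state()['tcp_pos'])
save('top','t7.png');save('scene','s7.png',(200,120,520,360),2.5)"
```

```text
[ 522.69590864 -242.46926559  210.95771111]
```

View pics/s7.png

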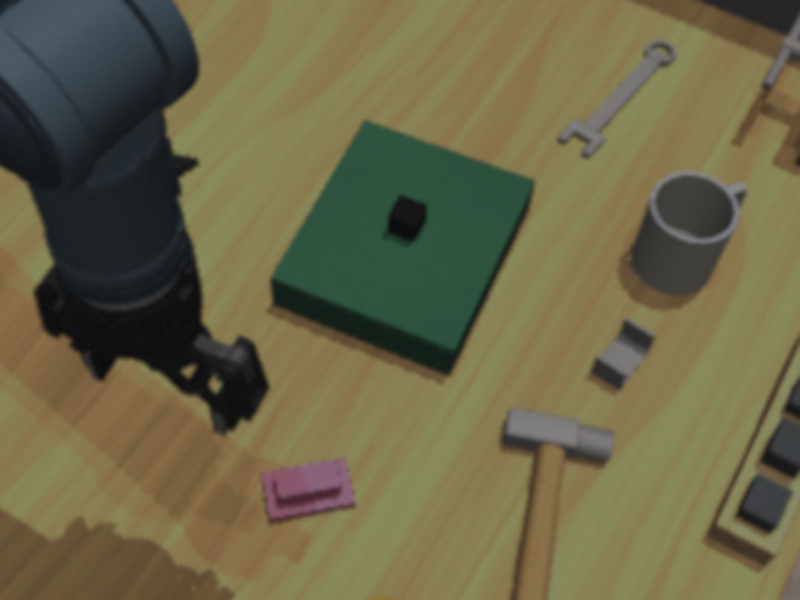

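View pics/t7.png

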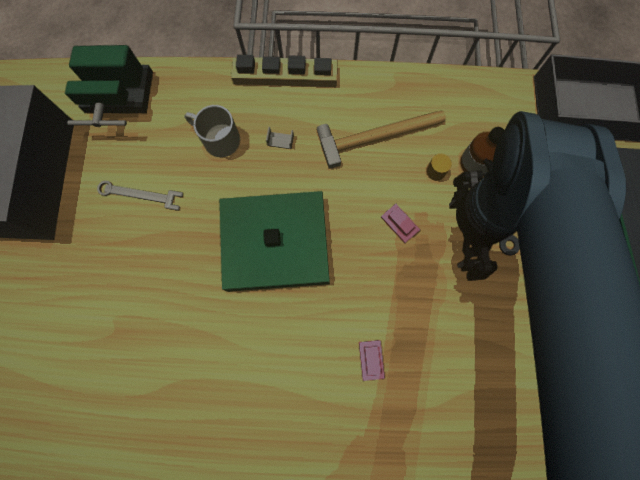

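The lid lies flush on the case with its knob at (272,237), exactly as it started. The pink pieces, bush, washer and tools are unmoved, and no steel inserts remain on the bench. Handing in.

```bash
python3 -c "
from workcell import bot
print(bot.hand_in())"
```

```text
the job is handed in; nothing more can be done
None
```

I put all four steel inserts on the bench (two long, two square) in pockets of their own shape, put the lid back fully home and let go, and handed the job in at about 46 s of robot time; the hand-in returned no verdict.

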